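# Gauge a sawn blank in a tapered slot

## Robot

A 7-joint arm with a two-finger parallel gripper is mounted at the origin on a cart in front of the work surface, level with it; the furniture and walls round the work are solid. World frame = base frame: x ahead of the robot, y to its left, z up, the work surface at z = 0. Lengths are in m, angles in rad, forces in N, time in s.
With the tool pointing down it reaches from about 0.4 to 0.9 m from the base axis. Payload 5.5 kg.
Tool frame: the origin (TCP) lies midway between the tips of the shut fingers; the grasp point (between the pads) lies 19 mm behind it (manip.grip_depth is the distance from the TCP to the grasp point, in m); z points along the fingers, x is the direction in which the jaws open and shut, and the axes are right-handed (so a half turn about z gives the same grasp; the last joint's range is limited). The gripper opens to 92 mm and grips with 3 to 60 N. Pads are 19 mm wide; open, the fingers measure 130 mm over their backs; the gripper's body (75 mm by 190 mm) begins 47 mm behind the grasp point.
Start: joints at [1.596, 0.501, -0.427, 1.55, 0.221, 1.138, -0.21], TCP at [0.153, -0.632, 0.227] pointing down, gripper open.
Joint ranges: [-2.88, 2.88], [-0.31, 2.03], [-1.54, 1.56], [0.2, 2.42], [-1.41, 4.55], [0.19, 2.02], [-2.57, 2.57]. Speed limits (rad/s): [2.57, 2.57, 3.14, 3.14, 3.14, 3.14, 3.14].

## Interface

Orientations are given as a unit quaternion [x, y, z, w].
In Python, from bench import manip, effector, viewer gives the robot as it stands. Calls block until the motion is done:
- manip.move_pose(position, orientation): joint-space move of the TCP to a pose.
- manip.servo_line(position, ori=None, vel=0.15): straight line of the TCP; ori=None keeps the orientation; vel is the mean speed in m/s.
- manip.movej(angles): joint-space move.
- effector.open_jaws() and effector.close(f_grip=None): open the fingers fully, or close them until they stop; f_grip is the grip in N (None keeps the last).
- manip.sleep(seconds).
- manip.solve_ik(position, orientation): joint angles nearest the present ones, or None.
- viewer.get_image(name): name is "side" or "top" or "wrist"; returns the picture (480x640x3 uint8, red, green, blue); there is no depth.
- viewer.get_calibration(name): a dict with "vfov" (degrees; the focal length in pixels is half the picture's height over the tangent of half this angle, whatever the lens; pixels are square), "cx", "cy" (the principal point, pixels), "dist_coeffs" ([k1, k2, p1, p2, k3] as OpenCV has them; the pictures are not rectified), "eye" and "attitude" of the camera in the world. Camera axes: x right, y down, z forward; pixel columns grow to the right and rows downward; lengths in m; the calibration is good to about 2 mm. A picture is of the moment at which its call begins: read the wrist's pose just before it. get_calibration takes no time and is no camera call; for the wrist camera it gives the pose at the moment of the call.
A pose or a line that the arm cannot do raises manip.PlanningError and nothing moves.
- manip.hand_in(): hands the job in, once; it reports no verdict.
Readings, each from a call of its own:
- manip.current_clock(): time.
- manip.current_q(): joint angles.
- manip.current_joint_velocities(): joint speeds.
- manip.current_tau(): joint torques, N m.
- manip.current_tool_pos(): TCP position.
- manip.current_tcp_rot(): TCP orientation.
- manip.current_force(): force on the tool from outside, world axes, zero at the start.
- manip.current_wrist_torque(): the same for the moment, N m.
- manip.current_finger_gap(): finger opening in m.
Only numpy, scipy, OpenCV 4.12 (cv2) and the standard library are available. Lean on these libraries where they do the work, as an engineer would, in place of code of your own. Each camera call takes 0.05 s, during which the arm holds its last target.

## Task

Lay the sawn wooden blank lengthwise in the wide mouth of the taper gauge and slide it along the slot until it wedges firmly between the straight rail and the slanted fence, without ramming it. Only then bring the brass cursor back gently until its blade just meets the blank's front end, so that the gauge can be read. Leave the blank wedged and the cursor there, and leave the toy car, tape measure and loose wheel alone.

Things in the scene. Friction and masses are not known exactly. Their poses are not given: they have to be found in the camera images.
- blank: Loose brown sawn block of wood, 45 (its x) x 100 (its y, lengthwise) x 35 mm high (z), about 0.1 kg. Origin at the centre of its underside. Lies flat on the bench at the start. Either end may go first.
- gauge: Taper gauge screwed to the bench: plywood base 165 (x, -80 to +85) x 350 (y, -190 to +160) x 8 mm thick; origin on its underside, z up. Stock slides on the base in the gauge's +y, in the slot between a straight rail (-x side) and a slanted fence (+x side), open above and at both ends. The 45 mm blank wedges with its front end somewhere from y = -26 to +72 mm.
- rail_face (a point): Foot of the straight aluminium rail's slot-side face (gauge x = -22.5, y = 0, on the base; axes as the gauge's). The rail is 20 mm wide, 10 mm tall (top 18 mm above the bench) and runs from gauge y = -180 to +130. The blank flush against it is centred at gauge x = 0.
- mouth (a point): Point on the base at the slot's wide mouth, gauge (0, -70) mm, where the fence begins (gap there 49 to 59 mm; it narrows 1 mm per 10 mm of gauge +y). From here to gauge y = -190 the base is an open apron to lay stock on. The blank slides with under 1.5 N; a steady 8 to 12 N push on its rear end wedges it firmly, and it then stays put when let go.
- fence_bar (a joint): The slanted aluminium fence bar (190 x 20 x 10 mm tall, top 18 mm above the bench) on two bolted feet with stiff rubber pads; the value is how far it is pressed back, in m: 0 free, about 0.0005 at 15 N. Over 0.00075 is ramming. The feet are fixed during a run, but their setting across the slot differs between runs by up to 9 mm; the face is turned 0.0997 rad from gauge y.
- cursor (a joint): Slide of the brass cursor along the gauge, in m: 0 at the narrow end (blade face at gauge y = +125 mm), growing towards the mouth (gauge -y), up to 0.16. Starts at 0 to 0.025. It drags with about 1.5 N and stays where it is left. More than 12 N of cursor against blank is too hard.
- cursor_edge (a point): Point on the cursor blade's face that looks towards the mouth (gauge -y) and is to meet the blank's front end; over the slot at gauge x = 0, 32 mm above the bench. The brass blade is 4 mm thick, stands 24 to 40 mm above the bench and reaches from the carriage to gauge x = +6 mm.
- cursor_fin (a point): Top of the cursor's handle, a brass upright fin at gauge x = -60 mm: 24 mm wide (x), 16 mm thick (y, from 2 to 18 mm behind the blade face in gauge +y), top 61 mm above the bench; push it or pinch it from above. Its foot is a 22 x 30 mm carriage up to 18 mm above the bench, 25 mm behind the blade face at most.
- toy_car: Wooden toy car, 62 x 173 x 73 mm, loose bystander; origin at the centre of its underside. Leave it alone.
- tape_measure: Yellow tape measure, 34 x 82 x 64 mm, loose bystander; origin at the centre of its underside. Leave it alone.
- loose_wheel: Turned wooden wheel, 48 mm across, 14 mm thick, loose bystander; origin at the centre of its underside. Leave it alone.

How it is judged:
On the way, in this order (a step that is already met when the one before it is completed fails the run):
1. the blank is pushed into the slot until it wedges: the fence bar is pressed back over 0.1 mm (z of blank in the frame of gauge between 0.005 and 0.0105 m and x of blank in the frame of gauge between -0.008 and 0.008 m and y of blank in the frame of gauge between -0.085 and 0.03 m and angle between the y axis of blank and the y axis of gauge, either way round below 0.12 rad and angle between blank's own z axis and vertical below 0.05 rad and value of joint fence_bar above 0.0001 m), for 0.2 s.
2. then the cursor's blade is brought to the blank's front end, within 2 mm (z of blank in the frame of gauge between 0.005 and 0.0105 m and x of blank in the frame of gauge between -0.008 and 0.008 m and y of blank in the frame of gauge between -0.085 and 0.03 m and angle between the y axis of blank and the y axis of gauge, either way round below 0.12 rad and angle between blank's own z axis and vertical below 0.05 rad and (y of cursor_edge in the frame of blank between 0.048 and 0.052 m or y of cursor_edge in the frame of blank between -0.052 and -0.048 m)), for 0.2 s.
At the end, for the whole second after the job is handed in: The blank lies flat in the slot, lengthwise (within 0.12 rad), still wedged (fence bar pressed back over 0.05 mm) and at rest; the cursor's blade face is within 2 mm of the blank's front end (all of step 2 and value of joint fence_bar above 5e-05 m and linear speed of blank below 0.01 m/s); the robot touches nothing.
It fails at once if the blank is rammed: the fence bar is pressed back over 0.75 mm (value of joint fence_bar above 0.00075 m).
It fails at once if the cursor is forced against the blank with over 12 N (contact force between blank and cursor above 12 N).
It fails at once if the toy car, tape measure or loose wheel is moved over 20 mm (distance of any of toy_car, tape_measure, loose_wheel from where it was at the start of the episode above 0.02 m).
It also fails if it takes over 72 s, if anything falls off the work surface, if the arm or the gripper's body presses on something with over 40 N, if the wrist force passes 120 N, or if a joint passes its speed limit or range.

## Working session

There is one attempt and no reset: what is moved stays moved. The work goes in short steps, each a Python script; the robot and the scene stay as the last script left them, time stands still between calls to the robot, and variables do not carry over. Pictures are saved under pics/ and viewed, and the job is handed in when it is done.

```bash
ls; mkdir -p pics; python3 - <<'E'
from bench import manip, effector, viewer
import cv2
for n in ["side","top","wrist"]:
    c=viewer.get_calibration(n); print(n,c)
    cv2.imwrite(f"pics/{n}0.png",viewer.get_image(n)[:,:,::-1])
print(manip.current_clock(),manip.current_tool_pos(),manip.current_tcp_rot(),manip.current_finger_gap())
E
```

```text
pics
side {'vfov': 47.696186655513486, 'cx': 322.9315459741941, 'cy': 236.4343974528491, 'dist_coeffs': array([0.01623825, 0.        , 0.        , 0.        , 0.        ]), 'eye': array([ 0.52655738, -1.38231913,  0.877849  ]), 'attitude': array([ 0.87271815, -0.01048934,  0.00509955, -0.48808503])}
top {'vfov': 55.604937864468546, 'cx': 321.25040842494076, 'cy': 239.38784489507407, 'dist_coeffs': array([-0.06580674,  0.        ,  0.        ,  0.        ,  0.        ]), 'eye': array([ 0.42365712, -0.06774379,  1.16515428]), 'attitude': array([ 0.70551455, -0.7054758 ,  0.04792953, -0.04749608])}
wrist {'vfov': 66.80819447100029, 'cx': 320.3201177726291, 'cy': 240.74870820042304, 'dist_coeffs': array([-0.03163774,  0.        ,  0.        ,  0.        ,  0.        ]), 'eye': array([ 0.22731104, -0.61315782,  0.38440895]), 'attitude': array([ 0.77769198, -0.61221756, -0.08883608,  0.11177211])}
0.15 [ 0.15294866 -0.63119491  0.22589738] [ 7.85986103e-01 -6.18243693e-01 -5.72284612e-04 -5.04742912e-04] 0.09212328239112279
```

View pics/top0.png

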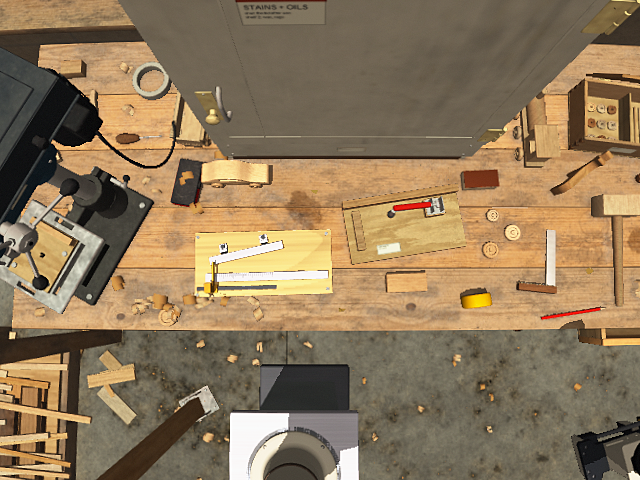

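View pics/side0.png

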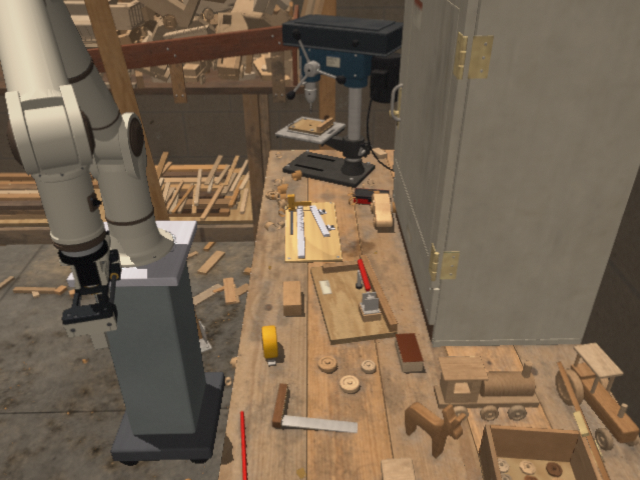

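View pics/wrist0.png

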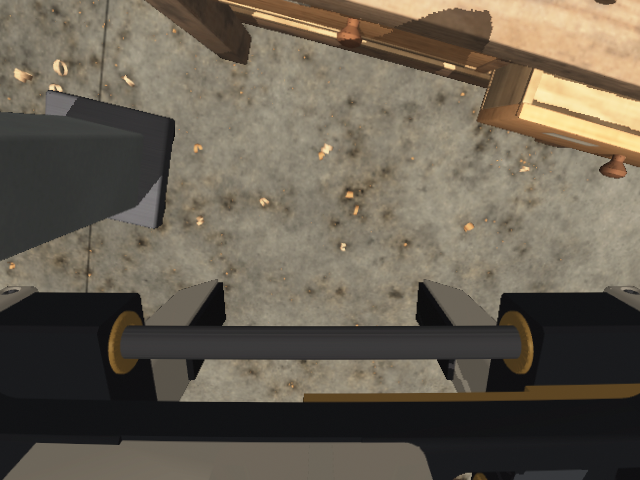

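```bash
cat > h.py <<'E'
import numpy as np, cv2
from scipy.spatial.transform import Rotation as R
from bench import manip, effector, viewer
def K(c):
    f=240/np.tan(np.radians(c['vfov'])/2); return np.array([[f,0,c['cx']],[0,f,c['cy']],[0,0,1]])
def pix2w(c,px,z):
    p=cv2.undistortPoints(np.array(px,float).reshape(-1,1,2),K(c),c['dist_coeffs']).reshape(-1,2)
    d=R.from_quat(c['attitude']).apply(np.c_[p,np.ones(len(p))]); e=np.array(c['eye'])
    z=np.broadcast_to(z,len(p)); return e+d*((z-e[2])/d[:,2])[:,None]
def w2pix(c,P):
    r=R.from_quat(c['attitude']).inv(); q=r.apply(np.array(P,float).reshape(-1,3)-c['eye'])
    return cv2.projectPoints(q,np.zeros(3),np.zeros(3),K(c),c['dist_coeffs'])[0].reshape(-1,2)
def crop(im,x0,y0,x1,y1,s,name):
    o=cv2.resize(im[y0:y1,x0:x1],None,fx=s,fy=s,interpolation=cv2.INTER_CUBIC); cv2.imwrite('pics/'+name,o)
E
python3 - <<'E'
import cv2
from h import *
im=cv2.imread('pics/top0.png'); crop(im,180,220,340,310,5,'t1.png'); crop(im,370,200,530,320,5,'t2.png')
c=viewer.get_calibration('top')
print(pix2w(c,[[195,232],[330,230],[332,293],[197,297],[387,272],[426,270],[427,289],[388,291]],[.008]*4+[.035]*4).round(3))
E
```

```text
[[ 0.6    0.258  0.008]
 [ 0.605 -0.091  0.008]
 [ 0.444 -0.096  0.008]
 [ 0.433  0.247  0.008]
 [ 0.495 -0.232  0.035]
 [ 0.5   -0.33   0.035]
 [ 0.453 -0.331  0.035]
 [ 0.448 -0.234  0.035]]
```

View pics/t1.png

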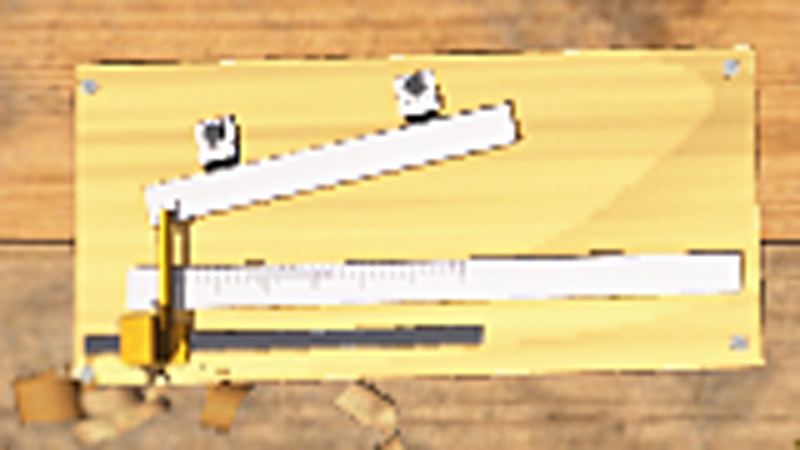

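View pics/t2.png

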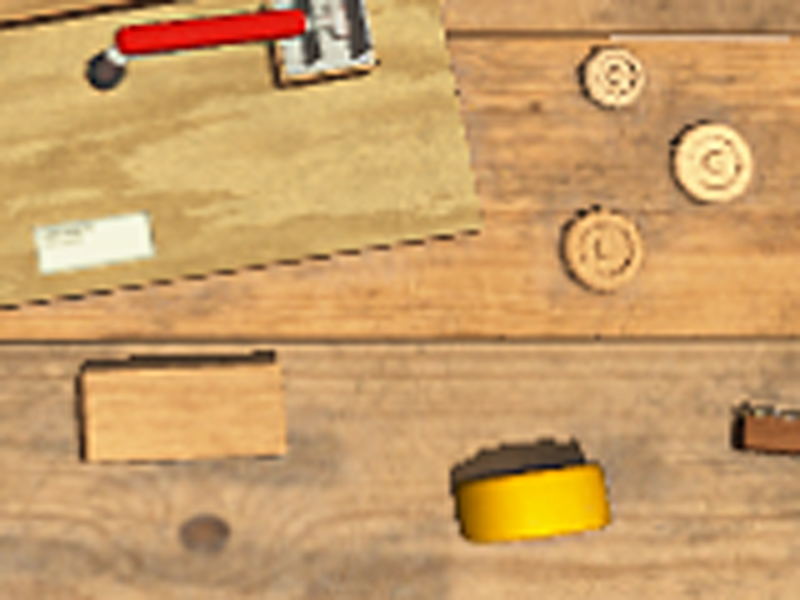

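```bash
cat >> h.py <<'E'
def down(yaw):  # tool pointing down, tool x along world dir yaw
    return (R.from_euler('z',yaw)*R.from_quat([1,0,0,0])).as_quat()
E
python3 - <<'E'
from h import *
c=viewer.get_calibration('top')
P=np.array([[76,66],[752,47],[762,362],[85,383],[130,268],[740,253],[741,290],[518,143],[180,222],[513,103]])/5+[180,220]
W=pix2w(c,P,[.008]*4+[.018]*6); print(W.round(4))
G=np.array([[85,160],[85,-190],[-80,-190],[-80,160],[-22.5,130],[-22.5,-180],[-42.5,-180]])/1e3
A=G-G.mean(0);B=W[:7,:2]-W[:7,:2].mean(0)
th=np.arctan2((A[:,0]*B[:,1]-A[:,1]*B[:,0]).sum(),(A*B).sum())
r=np.array([[np.cos(th),-np.sin(th)],[np.sin(th),np.cos(th)]]); t=W[:7,:2].mean(0)-r@G.mean(0)
print('gauge',t,th,'res mm',((G@r.T+t-W[:7,:2])*1e3).round(1))
print('fence pts gauge',((W[7:,:2]-t)@r*1e3).round(1))
B=pix2w(c,np.array([[85,367],[280,362],[287,455],[84,461]])/5+[370,200],.035);print('blank',B.round(4),B.mean(0), np.arctan2(*(B[0]-B[1])[:2]))
W0=pix2w(c,[[490,250]],.014);print('tape etc',W0, pix2w(c,[[476,298],[235,174]],.065))
q=R.from_quat(manip.current_tcp_rot()); cw=viewer.get_calibration('wrist')
print('cam in tool',q.inv().apply(cw['eye']-manip.current_tool_pos()),(q.inv()*R.from_quat(cw['attitude'])).as_matrix().round(2))
for y in (0,np.pi,.03):
  for p in ([t[0],t[1],.3],[.475,-.28,.02],[.46,.26,.03]):
    s=manip.solve_ik(p,down(y)); print(y,p,None if s is None else np.round(s,2))
E
```

```text
[[ 0.597   0.2572  0.008 ]
 [ 0.6068 -0.092   0.008 ]
 [ 0.4456 -0.0966  0.008 ]
 [ 0.4344  0.2468  0.008 ]
 [ 0.4922  0.223   0.018 ]
 [ 0.5001 -0.0855  0.018 ]
 [ 0.4815 -0.0859  0.018 ]
 [ 0.5559  0.0271  0.018 ]
 [ 0.5156  0.1982  0.018 ]
 [ 0.5764  0.0299  0.018 ]]
gauge [0.51800193 0.09417625] 0.03144054392484194 res mm [[ 0.9 -0.4]
 [ 2.1 -1.1]
 [-1.6 -1.6]
 [-1.4  4.8]
 [-0.8  0.4]
 [ 1.  -1. ]
 [-0.3 -1.1]]
fence pts gauge [[ 35.8 -68.2]
 [  0.8 104.1]
 [ 56.4 -66.1]]
blank [[ 0.4919 -0.2318  0.035 ]
 [ 0.4943 -0.3294  0.035 ]
 [ 0.4481 -0.3316  0.035 ]
 [ 0.4455 -0.2305  0.035 ]] [ 0.46994202 -0.28083661  0.035     ] -0.023718912194737134
tape etc [[ 0.5526112  -0.50190402  0.014     ]] [[ 0.43010332 -0.4427482   0.065     ]
 [ 0.73791036  0.14696262  0.065     ]]
cam in tool [-0.00019959 -0.07654443 -0.1586377 ] [[ 1.   -0.    0.  ]
 [ 0.    0.96  0.28]
 [-0.   -0.28  0.96]]
0 [np.float64(0.5180019297404816), np.float64(0.09417624958563042), 0.3] [ 0.76  0.45 -1.29  1.75  0.45  1.28 -0.63]
0 [0.475, -0.28, 0.02] [ 1.02  0.71 -0.7   1.92  0.65  0.75 -0.05]
0 [0.46, 0.26, 0.03] [ 0.35  1.07 -1.31  1.97  1.17  1.16 -1.47]
3.141592653589793 [np.float64(0.5180019297404816), np.float64(0.09417624958563042), 0.3] [ 0.76  0.45 -1.29  1.75  0.45  1.28  2.51]
3.141592653589793 [0.475, -0.28, 0.02] [-0.19  0.81  0.9   1.96 -0.88  0.83 -1.92]
3.141592653589793 [0.46, 0.26, 0.03] [ 0.35  1.07 -1.31  1.97  1.17  1.16  1.67]
0.03 [np.float64(0.5180019297404816), np.float64(0.09417624958563042), 0.3] [ 0.76  0.45 -1.29  1.75  0.45  1.28 -0.6 ]
0.03 [0.475, -0.28, 0.02] [ 1.03  0.71 -0.7   1.92  0.66  0.76 -0.03]
0.03 [0.46, 0.26, 0.03] [ 0.35  1.07 -1.31  1.97  1.17  1.16 -1.44]
```

```bash
python3 - <<'E'
from h import *
print(manip.current_clock())
manip.move_pose([.49,-.02,.3],down(.0))
print(manip.current_clock(),manip.current_tool_pos())
import pickle
c=viewer.get_calibration('wrist'); im=viewer.get_image('wrist')[:,:,::-1]; cv2.imwrite('pics/w1.png',im); pickle.dump(c,open('c1.pkl','wb'))
print(manip.current_clock(),manip.current_force())
E
```

```text
0.15
2.6417 [ 0.49009178 -0.02110316  0.29973331]
2.6917 [-0.59430711  0.11945263  1.03568634]
```

View pics/w1.png

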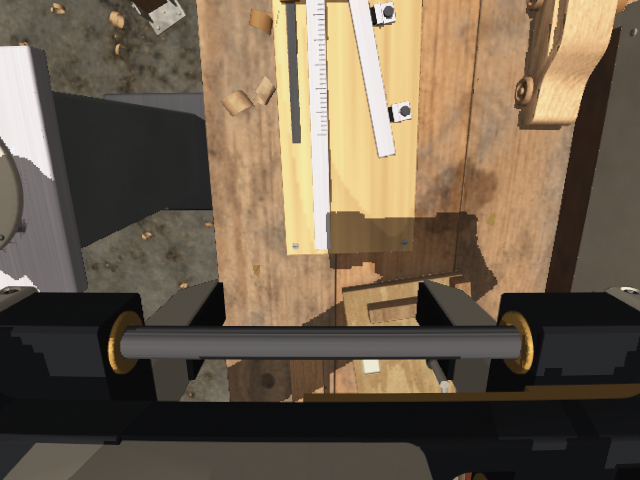

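```bash
python3 - <<'E'
from h import *
im=cv2.imread('pics/w1.png'); crop(im,260,140,430,270,4,'w1a.png'); crop(im,270,0,430,140,4,'w1b.png')
E
```

```text
(no output)
```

View pics/w1a.png

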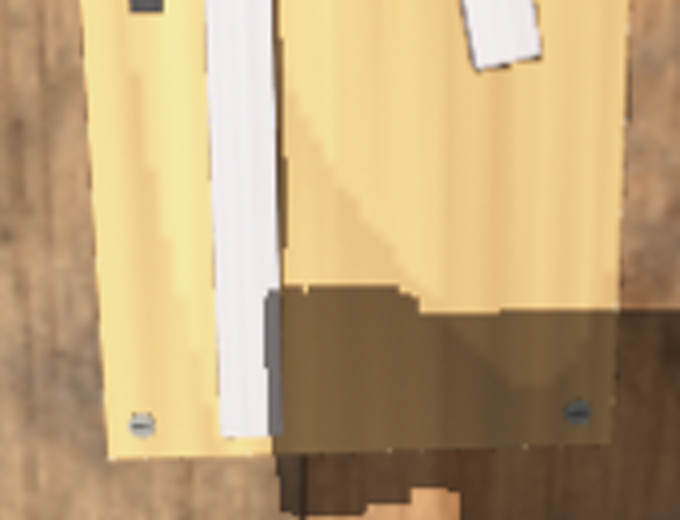

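View pics/w1b.png

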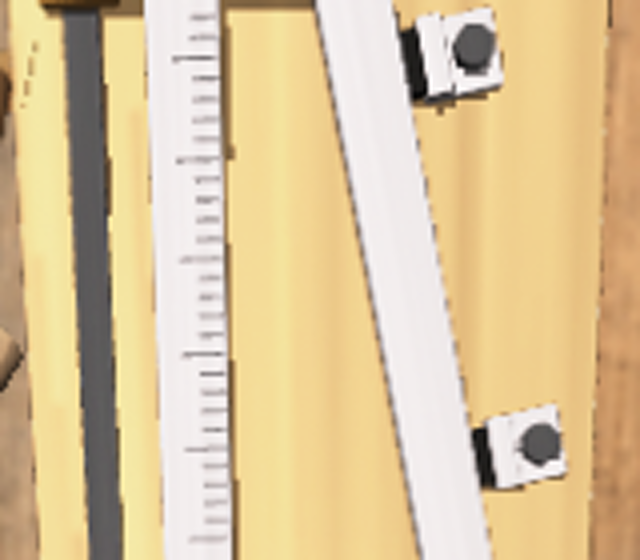

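```bash
python3 - <<'E'
from h import *
import pickle
c=pickle.load(open('c1.pkl','rb'))
a=lambda x,y:[260+x/4,140+y/4]; b=lambda x,y:[270+x/4,y/4]
P=[a(109,458),a(610,443),a(221,437),a(282,434),b(219,5),b(147,5),b(231,559),a(477,70),a(541,56),b(316,0),b(90,0)]
W=pix2w(c,P,[.008]*2+[.018]*8+[.024]); print(W.round(4))
e=W[4]-W[3];th=np.arctan2(-e[0],e[1]);print('yaw rail',th, 'base end', np.arctan2(*(W[1]-W[0])[[1,0]]))
r=np.array([[np.cos(th),-np.sin(th)],[np.sin(th),np.cos(th)]])
L=W[:,:2]@r  # in gauge axes, unshifted
# x from rail edge; y from base end & rail end
x0=np.mean([L[3,0],L[4,0],L[6,0]])+.0225; y0=np.mean([L[0,1]+.19,L[1,1]+.19,L[2,1]+.18,L[3,1]+.18])
t=r@[x0,y0];print('gauge',t,th);print(((W[:,:2]-t)@r*1e3).round(1))
E
```

```text
[[ 0.4464 -0.0958  0.008 ]
 [ 0.6097 -0.0911  0.008 ]
 [ 0.4832 -0.0855  0.018 ]
 [ 0.5026 -0.0846  0.018 ]
 [ 0.4953  0.1927  0.018 ]
 [ 0.476   0.1927  0.018 ]
 [ 0.4987  0.0487  0.018 ]
 [ 0.5598  0.0283  0.018 ]
 [ 0.5786  0.0323  0.018 ]
 [ 0.5212  0.1938  0.018 ]
 [ 0.4612  0.1921  0.024 ]]
yaw rail 0.02632954516840226 base end 0.028710681233017326
gauge [0.52020987 0.09606343] 0.02632954516840226
[[ -78.8 -189.9]
 [  84.5 -189.5]
 [ -41.8 -180.5]
 [ -22.4 -180.1]
 [ -22.4   97.2]
 [ -41.6   97.8]
 [ -22.7  -46.7]
 [  37.8  -68.8]
 [  56.7  -65.2]
 [   3.5   97.7]
 [ -56.5   97.6]]
```

```bash
python3 - <<'E'
from h import *
c=viewer.get_calibration('top')
e=np.array([[85,292],[185,276],[285,261]])/5+[370,200]
for z in (0,.018): print(pix2w(c,e,z).round(3))
import cv2
im=cv2.imread('pics/side0.png'); crop(im,240,180,420,370,4,'s1.png')
E
```

```text
[[ 0.533 -0.238  0.   ]
 [ 0.541 -0.29   0.   ]
 [ 0.549 -0.342  0.   ]]
[[ 0.531 -0.235  0.018]
 [ 0.539 -0.286  0.018]
 [ 0.547 -0.337  0.018]]
```

View pics/s1.png

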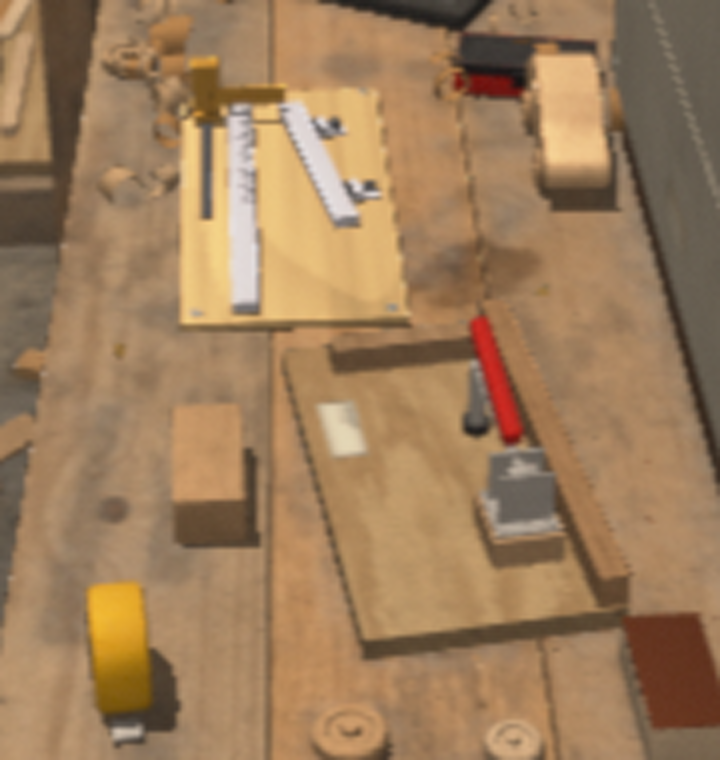

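```bash
python3 - <<'E'
from h import *
o=down(.024)
manip.move_pose([.462,-.279,.12],o)
print(manip.current_clock(),manip.current_tool_pos())
manip.servo_line([.462,-.279,.0145],vel=.1)
print(manip.current_clock(),manip.current_tool_pos(),manip.current_force())
effector.close(20)
print(manip.current_clock(),manip.current_finger_gap(),manip.current_force())
manip.servo_line([.462,-.279,.10],vel=.12)
print(manip.current_clock(),manip.current_tool_pos(),manip.current_finger_gap(),manip.current_force())
import pickle
c=viewer.get_calibration('wrist');pickle.dump(c,open('c2.pkl','wb')); cv2.imwrite('pics/w2.png',viewer.get_image('wrist')[:,:,::-1])
E
```

```text
3.9 [ 0.46342992 -0.27749572  0.12126098]
5.1083 [ 0.46253857 -0.27917719  0.01511818] [ 0.04901544 -0.27857316  0.25584983]
5.9083 0.044462380062999796 [1.46140575 0.40761622 0.77750869]
6.7667 [ 0.46135694 -0.27907398  0.09938835] 0.045391280825159516 [-0.17537941 -0.73193369 -2.28439808]
```

View pics/w2.png

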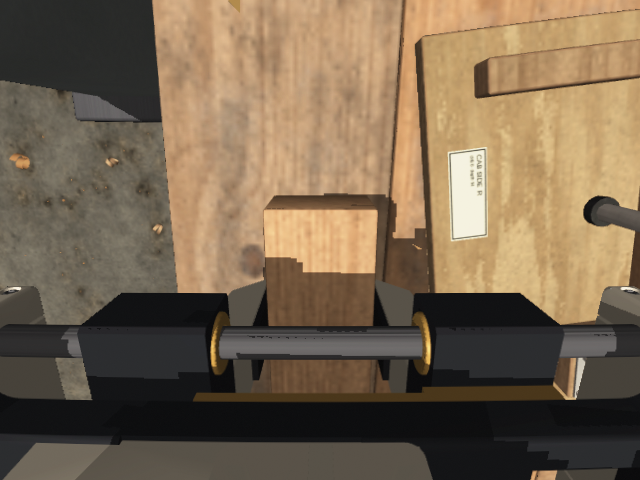

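```bash
python3 - <<'E'
from h import *
import pickle
c=pickle.load(open('c2.pkl','rb')); W=pix2w(c,[[265,209],[378,209]],.119);print(W)
print(W.mean(0)-[.46136,-.27907,0])
# gauge plan
g=np.array([.5202,.0961]);th=.0265
r=np.array([[np.cos(th),-np.sin(th)],[np.sin(th),np.cos(th)]])
for p in ([.003,-.125],[.0,-.06],[-.06,.15]): print(p,g+r@np.array(p))
E
```

```text
[[ 0.4389859  -0.23128656  0.119     ]
 [ 0.48288025 -0.23026786  0.119     ]]
[-0.00042692  0.04829279  0.119     ]
[0.003, -0.125] [ 0.52651106 -0.02877662]
[0.0, -0.06] [0.52178981 0.03612107]
[-0.06, 0.15] [0.45624653 0.24445752]
```

```bash
cat >> h.py <<'E'
g=np.array([.5202,.0961]);th=.0265
r=np.array([[np.cos(th),-np.sin(th)],[np.sin(th),np.cos(th)]])
def G(x,y,z): return [*(g+r@np.array([x,y])),z]
def ing(p): return (np.array(p[:2])-g)@r*1e3
E
python3 - <<'E'
from h import *
o=down(th)
manip.move_pose(G(.004,-.110,.10),o)
print(manip.current_clock(),manip.current_tool_pos(),ing(manip.current_tool_pos()))
manip.servo_line(G(.004,-.110,.035),ori=o,vel=.1)
manip.servo_line(G(.004,-.110,.0235),ori=o,vel=.03)
print(manip.current_clock(),manip.current_tool_pos(),ing(manip.current_tool_pos()),manip.current_force())
cv2.imwrite('pics/w3.png',viewer.get_image('wrist')[:,:,::-1]);cv2.imwrite('pics/t3.png',viewer.get_image('top')[:,:,::-1])
cv2.imwrite('pics/s3.png',viewer.get_image('side')[:,:,::-1])
im=cv2.imread('pics/s3.png'); crop(im,260,180,400,280,5,'s3a.png')
E
```

```text
7.875 [ 0.52703211 -0.01552424  0.09946435] [   3.87201064 -111.76607309]
9.2083 [ 0.52703099 -0.01371299  0.02340608] [   3.91888497 -109.95543738] [-0.62901789 -0.50996558 -0.92504476]
```

View pics/w3.png

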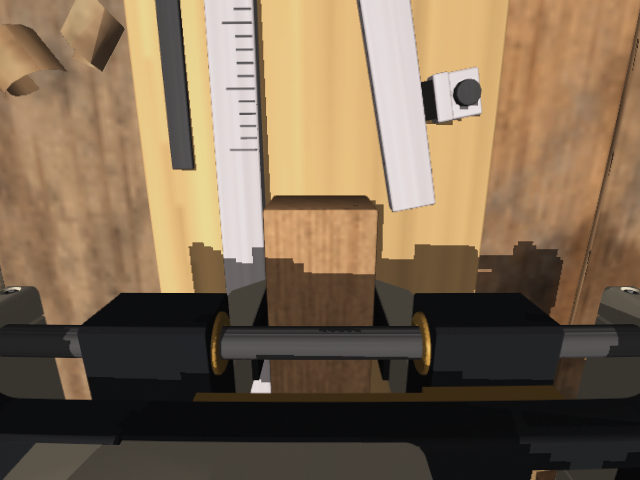

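View pics/s3a.png

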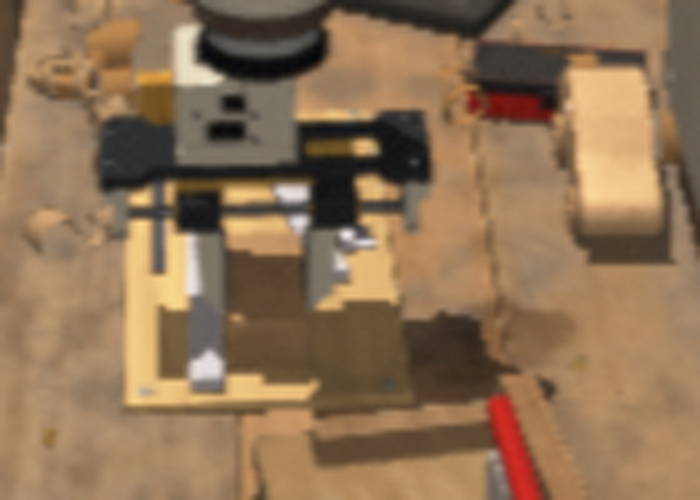

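```bash
python3 - <<'E'
from h import *
o=down(th)
effector.open_jaws()
print(manip.current_clock(),manip.current_force())
manip.servo_line(G(.004,-.110,.075),ori=o,vel=.15)
manip.servo_line(G(.0025,-.182,.075),ori=o,vel=.15)
effector.close(20)
print(manip.current_clock(),manip.current_finger_gap(),manip.current_force())
import pickle
c=viewer.get_calibration('wrist');pickle.dump(c,open('c4.pkl','wb'));cv2.imwrite('pics/w4.png',viewer.get_image('wrist')[:,:,::-1])
E
```

```text
10.2667 [-0.42323634  0.1079304   0.23715325]
12.8333 9.997508118220308e-05 [-0.16725041  1.2361572  -0.26100833]
```

View pics/w4.png

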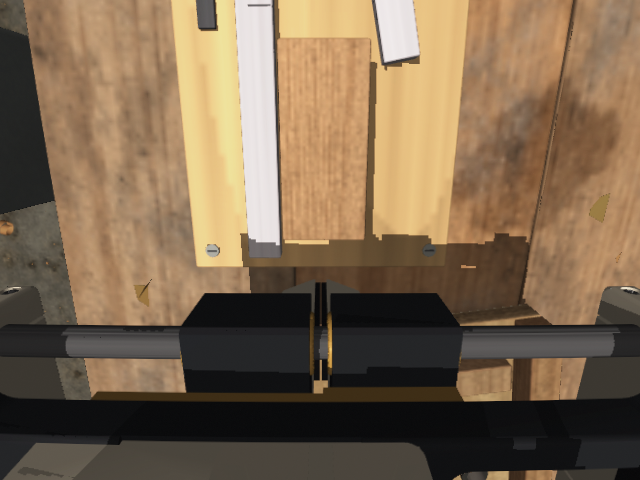

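```bash
python3 - <<'E'
from h import *
import pickle
c=pickle.load(open('c4.pkl','rb'))
W=pix2w(c,[[278,38],[370,38],[365,240],[282,240],[280,257],[272,0],[376,2],[385,64]],[.043]*4+[.018]*4)
print(np.array([ing(p) for p in W]).round(1))
o=down(th)
manip.servo_line(G(.0015,-.182,.014),ori=o,vel=.12)
manip.sleep(.2)
print(manip.current_clock(),ing(manip.current_tool_pos()),manip.current_tool_pos()[2],manip.current_force())
E
```

```text
[[ -17.2  -61.7]
 [  26.3  -61.7]
 [  27.1 -161.3]
 [ -18.2 -161.3]
 [ -22.6 -179.7]
 [ -22.5  -37.7]
 [  32.   -38.7]
 [  38.   -68.8]]
13.7417 [   2.161366   -182.07559115] 0.014774058875852557 [ 0.21252045 -0.42891757  0.58384591]
```

```bash
cat > push.py <<'E'
from h import *
o=down(th)
ey=np.array([*r[:,1],0]);ex=np.array([*r[:,0],0])
def F(n=4):
    f=[]
    for _ in range(n): f.append(manip.current_force()); manip.sleep(.01)
    return np.mean(f,0)
E
python3 - <<'E'
from push import *
f0=F();y=-.138
manip.servo_line(G(.0015,y,.014),ori=o,vel=.035)
f=F();print(manip.current_clock(),ing(manip.current_tool_pos()).round(2),'F0',f0.round(2),'Fy',f@ey,'Fx',f@ex,f[2])
n=0
while y<-.035:
    y+=.0015
    manip.servo_line(G(.0015,y,.014),ori=o,vel=.02)
    f=F(2)-f0; n+=1
    if n%4==0 or f@ey<-2.5: print(round(manip.current_clock(),2),ing(manip.current_tool_pos()).round(2),'Fy %.2f Fx %.2f Fz %.2f'%(f@ey,f@ex,f[2]))
    if f@ey<-3.2 or manip.current_clock()>28: break
print('cmd',y)
E
```

```text
15.2167 [   1.54 -138.15] F0 [ 0.1  -0.35  0.2 ] Fy -0.013594612299166264 Fx -0.29032175217837775 -0.5078205979190524
16.28 [   1.5  -131.75] Fy 0.61 Fx 0.37 Fz -0.45
17.35 [   1.43 -125.86] Fy -0.07 Fx -0.82 Fz -0.11
18.42 [   1.5  -119.76] Fy -0.67 Fx -0.43 Fz -0.98
19.48 [   1.51 -113.76] Fy 0.53 Fx -0.23 Fz -0.68
20.55 [   1.49 -107.77] Fy 0.07 Fx 0.15 Fz -0.19
21.08 [   1.4  -105.65] Fy -3.21 Fx -0.91 Fz 1.00
cmd -0.10499999999999998
```

```bash
python3 - <<'E'
from push import *
f0=np.array([.1,-.35,.2]);y=-.105
for i in range(14):
    y+=.0003
    manip.servo_line(G(.0015,y,.014),ori=o,vel=.01)
    f=F(5)-f0
    print(round(manip.current_clock(),2),round(y*1e3,2),ing(manip.current_tool_pos()).round(2),'Fy %.2f Fx %.2f Fz %.2f'%(f@ey,f@ex,f[2]))
    if f@ey<-8.5: break
manip.sleep(.2)
cv2.imwrite('pics/w5.png',viewer.get_image('wrist')[:,:,::-1])
f=F(8)-f0;print('Fy %.2f Fx %.2f Fz %.2f'%(f@ey,f@ex,f[2]),ing(manip.current_tool_pos()))
E
```

```text
21.38 -104.7 [   1.42 -105.58] Fy -4.29 Fx -1.23 Fz 1.49
21.67 -104.4 [   1.43 -105.44] Fy -4.90 Fx -1.38 Fz 1.76
21.96 -104.1 [   1.43 -105.33] Fy -5.15 Fx -1.20 Fz 2.26
22.25 -103.8 [   1.4  -105.23] Fy -5.76 Fx -1.35 Fz 2.15
22.54 -103.5 [   1.39 -105.1 ] Fy -6.04 Fx -1.38 Fz 2.63
22.83 -103.2 [   1.37 -105.02] Fy -6.24 Fx -1.38 Fz 2.73
23.12 -102.9 [   1.39 -104.91] Fy -6.73 Fx -1.58 Fz 3.00
23.42 -102.6 [   1.39 -104.81] Fy -7.71 Fx -1.69 Fz 2.84
23.71 -102.3 [   1.36 -104.7 ] Fy -7.65 Fx -2.08 Fz 3.58
24.0 -102.0 [   1.35 -104.64] Fy -7.70 Fx -2.05 Fz 4.06
24.29 -101.7 [   1.37 -104.5 ] Fy -8.52 Fx -1.99 Fz 3.52
Fy -8.74 Fx -1.93 Fz 3.81 [   1.37511482 -104.5229393 ]
```

View pics/w5.png

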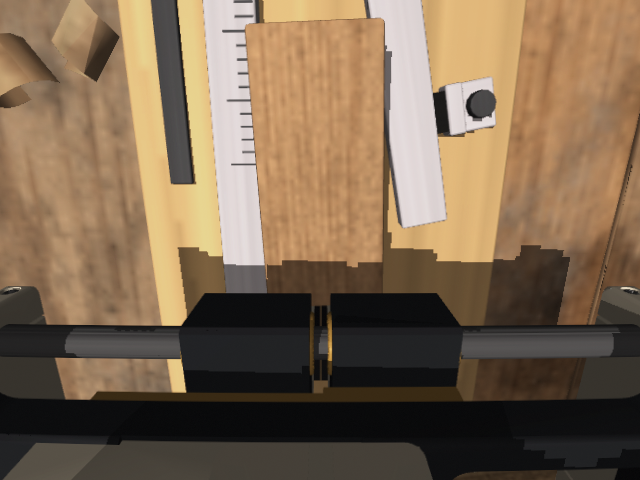

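```bash
python3 - <<'E'
from push import *
import pickle
c=viewer.get_calibration('wrist');pickle.dump(c,open('c5.pkl','wb'))
W=pix2w(c,[[246,26],[383,19],[382,290],[267,290],[225,290],[206,30],[264,292]],[.043]*4+[.018]*3)
L=np.array([ing(p) for p in W]);print(L.round(1))
d=L[0]-L[3];print(np.arctan2(-d[0],d[1])); d=L[1]-L[2];print(np.arctan2(-d[0],d[1]))
crop(cv2.imread('pics/w5.png'),190,0,450,300,2.6,'w5a.png')
E
```

```text
[[-21.8   5.3]
 [ 21.8   7.2]
 [ 25.5 -86.1]
 [-19.  -86. ]
 [-42.5 -97.3]
 [-41.8  10.5]
 [-24.5 -98.3]]
0.030694805051294568
0.03997294704417653
```

View pics/w5a.png

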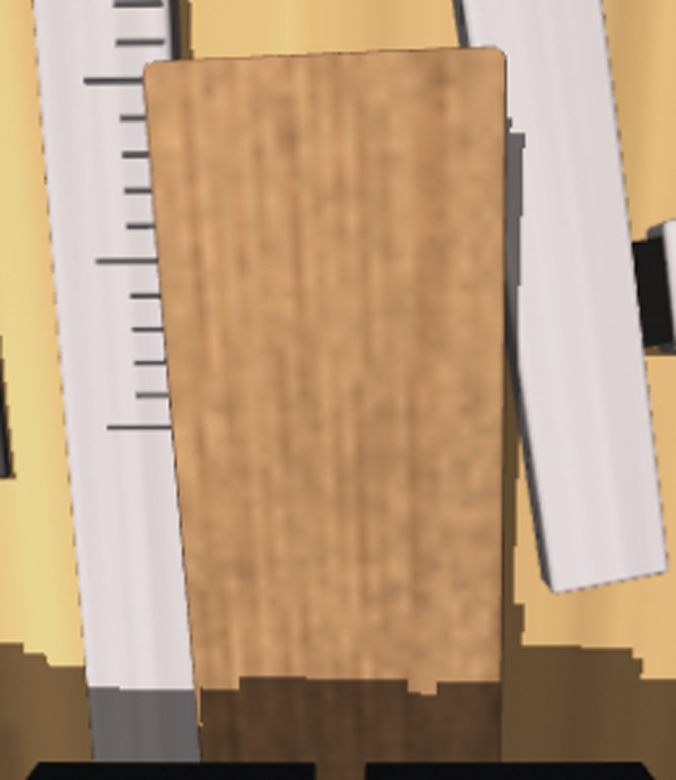

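```bash
python3 - <<'E'
from push import *
f0=np.array([.1,-.35,.2]);y=-.1017
for i in range(10):
    y+=.0004
    manip.servo_line(G(.0015,y,.014),ori=o,vel=.01)
    f=F(5)-f0
    print(round(manip.current_clock(),2),ing(manip.current_tool_pos()).round(2),'Fy %.2f Fx %.2f Fz %.2f'%(f@ey,f@ex,f[2]))
    if f@ey<-10.8: break
manip.sleep(.3)
p=manip.current_tool_pos(); f=F(6)-f0; print(ing(p),f@ey)
# release straight back gently
manip.servo_line(G(.0015,-.125,.014),ori=o,vel=.04)
f=F(4)-f0;print(manip.current_clock(),f.round(2),ing(manip.current_tool_pos()))
cv2.imwrite('pics/w6.png',viewer.get_image('wrist')[:,:,::-1])
import pickle
pickle.dump(viewer.get_calibration('wrist'),open('c6.pkl','wb'))
E
```

```text
24.9 [   1.35 -104.37] Fy -9.19 Fx -1.60 Fz 4.19
25.19 [   1.34 -104.21] Fy -9.74 Fx -2.32 Fz 4.81
25.48 [   1.33 -104.12] Fy -10.41 Fx -2.54 Fz 5.10
25.77 [   1.32 -103.99] Fy -10.64 Fx -2.29 Fz 5.44
26.07 [   1.31 -103.84] Fy -11.38 Fx -1.97 Fz 5.66
[   1.32026261 -103.86675194] -11.462059117351656
27.2333 [-0.02  0.5  -0.22] [   1.50327019 -124.5765576 ]
```

View pics/w6.png

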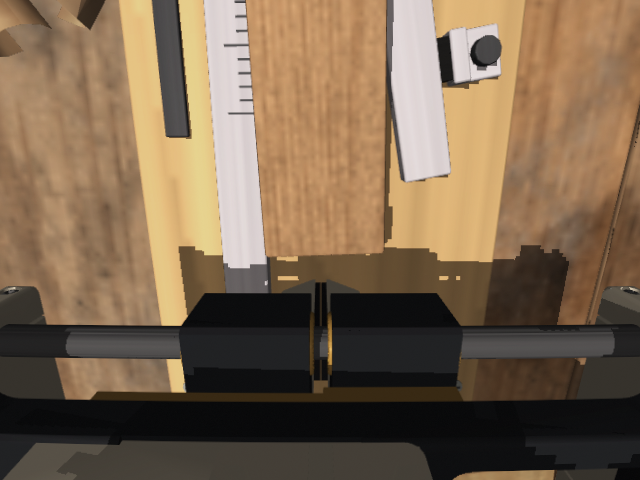

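```bash
python3 - <<'E'
from push import *
import pickle
manip.servo_line(G(.0015,-.13,.09),ori=o,vel=.15)
manip.move_pose(G(-.03,.03,.22),o)
manip.sleep(.1)
pickle.dump(viewer.get_calibration('wrist'),open('c7.pkl','wb'));cv2.imwrite('pics/w7.png',viewer.get_image('wrist')[:,:,::-1])
print(manip.current_clock())
E
```

```text
28.9333
```

View pics/w7.png

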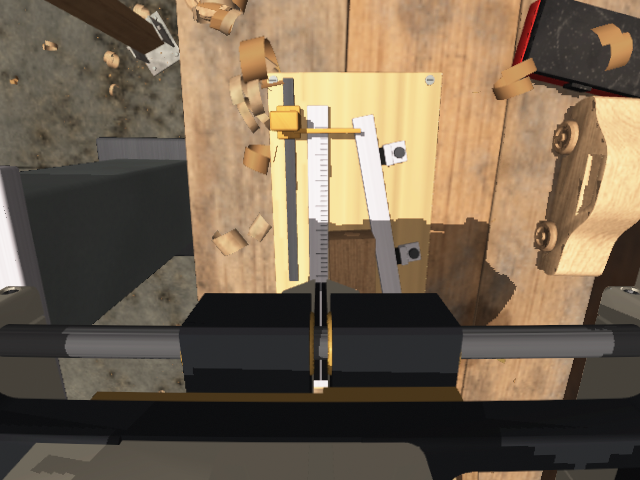

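```bash
python3 - <<'E'
from push import *
import pickle
im=cv2.imread('pics/w7.png')
a=np.clip(im.astype(float)*1.6,0,255).astype(np.uint8)
crop(a,260,60,440,300,2.5,'w7a.png')
c=pickle.load(open('c7.pkl','rb'))
print(w2pix(c,[G(-.06,y,.061) for y in (.117,.101,.127,.143)]),w2pix(c,[G(0,.0055,.043),G(0,.125,.040),G(0,.1,.040)]))
E
```

```text
[[283.97119084 117.39372328]
 [284.55977838 137.4222976 ]
 [283.59872068 104.60280852]
 [282.99569846  83.69461548]] [[352.28090019 240.51774182]
 [354.64601638 108.50523627]
 [354.08043318 138.03086031]]
```

View pics/w7a.png

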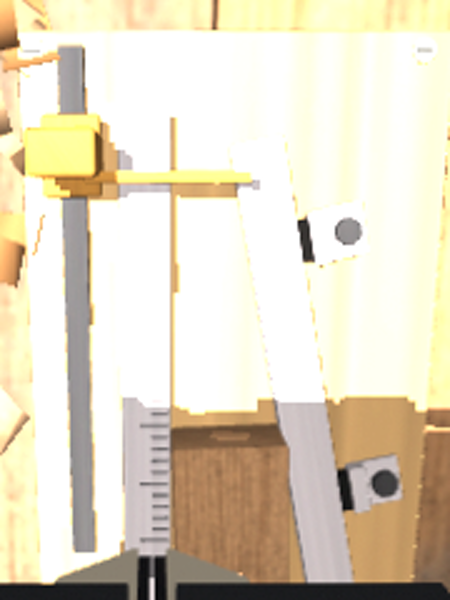

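```bash
python3 - <<'E'
from push import *
import pickle
c=pickle.load(open('c7.pkl','rb'))
a=lambda x,y:[260+x/2.5,60+y/2.5]
print([ing(p).round(1) for p in pix2w(c,[a(173,444),a(283,447),a(250,184),a(110,186)],[.043,.043,.04,.04])])
manip.move_pose(G(-.055,.140,.12),o)
print(manip.current_clock(),ing(manip.current_tool_pos()))
f0=F()
manip.servo_line(G(-.055,.137,.05),ori=o,vel=.08)
f=F()-f0;print(f.round(2))
if abs(f[2])<4: manip.servo_line(G(-.055,.137,.03),ori=o,vel=.05)
f=F()-f0;print(f.round(2),ing(manip.current_tool_pos()),manip.current_tool_pos()[2],manip.current_clock())
cv2.imwrite('pics/w8.png',viewer.get_image('wrist')[:,:,::-1]);crop(viewer.get_image('side')[:,:,::-1],260,150,380,270,5,'s8.png')
E
```

```text
[array([-22.1,   8.5]), array([19.9,  7.1]), array([  5.2, 103.8]), array([-44.7, 103.3])]
29.5833 [-54.47824165 139.19077127]
[ 0.24 -0.29 -0.14]
[-0.15  0.15 -0.33] [-55.13227478 137.12937758] 0.029893019094787025 31.2583
```

View pics/w8.png

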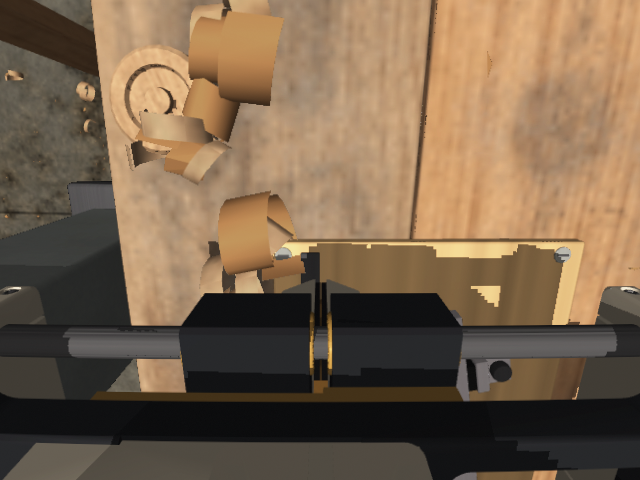

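View pics/s8.png

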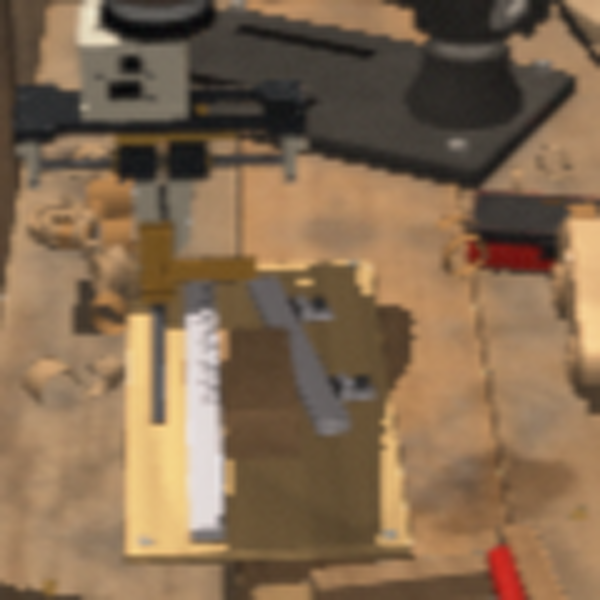

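```bash
python3 - <<'E'
from push import *
f0=F(6);y=.060
manip.servo_line(G(-.058,.12,.03),ori=o,vel=.04);f=F()-f0;print(ing(manip.current_tool_pos()),'Fy',f@ey)
manip.servo_line(G(-.058,y,.03),ori=o,vel=.04);f=F()-f0;print(manip.current_clock(),ing(manip.current_tool_pos()),'Fy %.2f Fx %.2f Fz %.2f'%(f@ey,f@ex,f[2]))
manip.servo_line(G(-.058,.047,.03),ori=o,vel=.025);f=F()-f0;print(manip.current_clock(),ing(manip.current_tool_pos()),'Fy %.2f Fx %.2f Fz %.2f'%(f@ey,f@ex,f[2]))
y=.047; hist=[]
while y>.026 and manip.current_clock()<55:
    y-=.0007
    manip.servo_line(G(-.058,y,.03),ori=o,vel=.012)
    f=F(5)-f0; p=ing(manip.current_tool_pos())
    print(round(manip.current_clock(),2),round(y*1e3,1),p.round(2),'Fy %.2f Fx %.2f'%(f@ey,f@ex))
    if f@ey>3.2: break
E
```

```text
[-58.25573464 119.39196326] Fy -0.07149892689209819
33.7083 [-57.86629237  59.86551726] Fy -0.33 Fx 0.04 Fz 0.03
34.4083 [-58.10021115  46.41487442] Fy -0.42 Fx -0.06 Fz -0.36
34.7 46.3 [-58.04  46.2 ] Fy 0.00 Fx -0.31
34.99 45.6 [-58.03  45.78] Fy 0.61 Fx -0.22
35.28 44.9 [-58.02  45.09] Fy 1.03 Fx -0.30
35.58 44.2 [-58.01  44.16] Fy 1.21 Fx -0.38
35.87 43.5 [-58.01  43.41] Fy 0.48 Fx -0.72
36.16 42.8 [-58.01  42.66] Fy 0.71 Fx -0.78
36.45 42.1 [-58.    41.99] Fy 1.08 Fx -0.49
36.74 41.4 [-58.    41.32] Fy 1.02 Fx -0.05
37.03 40.7 [-58.    40.67] Fy 1.03 Fx -0.36
37.33 40.0 [-58.    39.88] Fy 1.12 Fx 0.10
37.62 39.3 [-58.    39.23] Fy 0.51 Fx -0.47
37.91 38.6 [-57.97  38.53] Fy 0.71 Fx -0.58
38.2 37.9 [-57.98  37.8 ] Fy 0.60 Fx -0.15
38.49 37.2 [-57.99  37.13] Fy 1.42 Fx -0.11
38.78 36.5 [-58.    36.55] Fy 1.33 Fx 0.14
39.08 35.8 [-57.99  36.46] Fy 3.72 Fx 0.62
```

```bash
python3 - <<'E'
from push import *
import pickle
manip.sleep(.25)
manip.servo_line(G(-.058,.06,.03),ori=o,vel=.04)
manip.servo_line(G(-.058,.06,.12),ori=o,vel=.15)
manip.move_pose(G(-.03,-.06,.2),o)
manip.sleep(.1)
pickle.dump(viewer.get_calibration('wrist'),open('c9.pkl','wb'));im=viewer.get_image('wrist')[:,:,::-1];cv2.imwrite('pics/w9.png',im)
a=np.clip(im.astype(float)*1.4,0,255).astype(np.uint8);crop(a,240,90,440,300,3.5,'w9a.png')
print(manip.current_clock())
E
```

```text
41.625
```

View pics/w9.png

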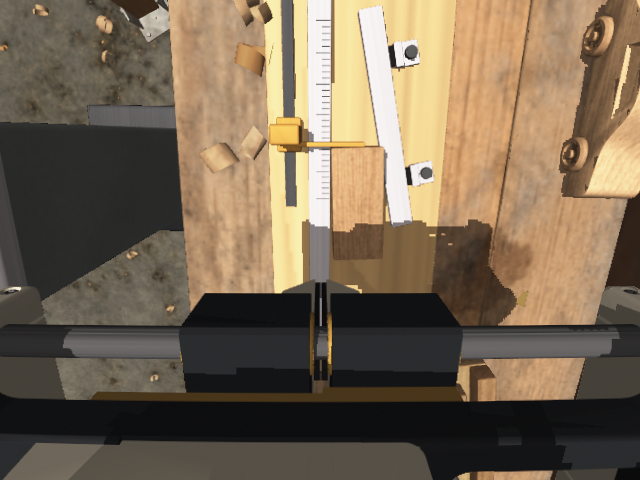

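View pics/w9a.png

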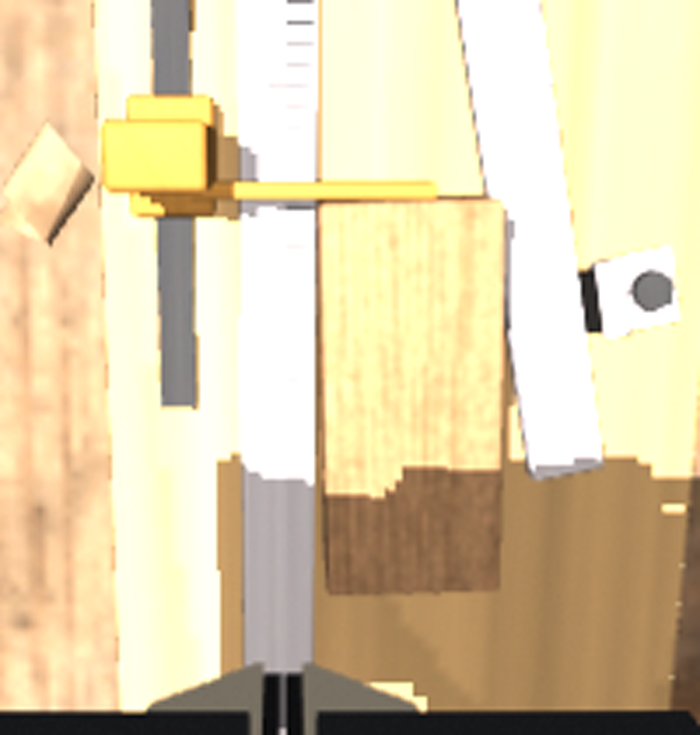

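```bash
python3 - <<'E'
from push import *
import pickle
c=pickle.load(open('c9.pkl','rb'))
a=lambda x,y:[240+x/3.5,90+y/3.5]
print([ing(p).round(1) for p in pix2w(c,[a(320,203),a(503,201),a(498,590),a(328,593),a(435,198),a(240,200),a(425,201)],[.043]*4+[.04]*2+[.043])])
print(manip.current_force(),manip.current_clock())
E
```

```text
[array([-22.2,   6.5]), array([21.8,  7.1]), array([ 25.3, -91.6]), array([-19.1, -92.5]), array([5.8, 7.6]), array([-41.4,   7. ]), array([3., 7.])]
[ 0.59304321 -0.28020056 -0.07793615] 41.625
```

```bash
python3 -c "
from bench import manip
manip.hand_in();print(manip.current_clock())"
```

```text
the job is handed in; nothing more can be done
the job is handed in; nothing more can be done
```

I laid the blank on the apron and slid it slowly along the slot until it wedged, building the push up to about 11.5 N. I then backed off and pushed the cursor's fin in small steps until its blade met the blank's front end, where the push read about 3.7 N including the drag. The job was handed in at about 42 s of the 72 s, and no verdict is reported.

**What the last checks showed:**
- **Blank and blade:** in the last wrist picture the blank sits at the fence with its front end at gauge y of about 6.5–7 mm. The blade face is at about 7–7.6 mm, so any gap is under 1 mm.
- **Wedge:** the blank had not visibly moved after being let go or when the cursor touched it. The fence press-back cannot be read directly, so "wedged" rests on the push force and the blank staying put.
- **Robot and bystanders:** the arm is clear of everything, with no load on the wrist. I did not touch the toy car, tape measure or loose wheel.

**What disagreed or was not ideal:**
- **Blank alignment:** the blank is wedged slightly askew, about 0.03 rad (limit 0.12). Its rear end stands about 3 mm off the rail, so it is not fully flush.
- **Fence angle:** in the pictures the fence looked tilted about 0.2 rad, not the stated 0.0997. The blank wedged where the pictures predicted, so I went by force.

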